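# Free the jammed ball chute with a brass drift

### The job

The bearing balls have jammed side by side at the outlet of the ball chute. Take the brass drift from the rack, reach in with its tip beside the straight wall below the wedged ball and gently ease that ball back up the lane, never pressing on a ball with more than 12 newtons or on the chute with more than 20, and keep it back until the ball in the pocket has rolled out past the drift. Then let the other two run down into the tray, stand the drift back in its hole in the rack, and leave everything else where it is.

Things in the scene. Friction and masses are not known exactly. Their poses are not given: they have to be found in the camera images.
- chute: Blue sheet-steel gravity chute for 38 mm bearing balls, fixed, 110 x 330 x 130 mm. Origin: on the bench under the middle of the 70 mm lane, at the outlet mouth; +y level up the lane, -y to the tray, +x across, from the straight wall to the shoulder side. The lane slopes 12 degrees; walls stand 26 mm off its floor; top open. Two balls side by side cannot pass the mouth.
- lane (a point): Frame on the lane's sloping floor, 60 mm above the bench: origin at the foot of the straight wall, level with the mouth; +x across, away from the straight wall (which is x = 0), +y up the slope, +z square off the floor. The lane is 70 mm wide; a shoulder runs in from (70, 12) to (44, 0) mm, and a 44 mm wide channel leads on down to y = -46 mm, where balls drop into the tray.
- tray (a point): Centre of the rubber-lined floor of the catch tray below the outlet, 6 mm above the bench; axes as the chute's. Inside 104 mm (x) by 136 mm (y), walls 40 to 60 mm high. Two balls delivered earlier already lie in it.
- ball_pocket_center (a point): Centre of the lowest jammed steel ball (38 mm, 226 g). It sits in the pocket on the shoulder, against the side wall away from the straight wall, at about (51, 24, 19) mm in the lane frame.
- ball_key_center (a point): Centre of the wedged steel ball (38 mm, 226 g), at about (19, 45, 19) mm in the lane frame: it leans on the straight wall and the pocket ball. Pushed up the lane by 7 mm or a little more it lets the pocket ball roll out. Push it with the rod close to the straight wall (rod axis at lane x = 6 to 11 mm): in mid-channel the rod blocks the way. Once the rod is lifted out, this ball rolls out too.
- ball_row_center (a point): Centre of the third steel ball (38 mm, 226 g), behind the wedged one, at about (51, 65, 19) mm in the lane frame. Behind it is a rubber buffer on an adjustable stop: balls and row can be pushed back freely by only 3.5 to 4.7 mm (differs each time, not measured); then the buffer yields 1 mm per 3 N, so 6 to 10 N are needed in all. It rolls out after the wedged ball.
- drift_grip (a point): Brass drift, 200 g, standing upright in the rack: straight 8 mm shank, 55 mm long, below a hexagonal handle 50 mm long and 22 mm across flats (with a 4 mm cap). This point: centre of the handle, on the axis, 25 mm above the handle's lower end, 88 mm above the bench in the rack. +z up along the tool; +x square to one pair of flats (others every 60 degrees).
- drift_tip (a point): Flat lower end of the drift's shank, on its axis, 80 mm below drift_grip. Standing in the rack it is 8 mm above the bench.
- rack: Wooden rack block, fixed, 170 x 50 x 38 mm (x, y, z). Origin: centre of its underside. Three upright holes, 13 mm wide and 30 mm deep with a 2 mm chamfer, at x = -55, 0 and +55 mm, y = 0. The drift and two punches stand in them, in any order.
- punch_a: Steel pin punch with a dark 14 mm round body, 105 mm long, standing in the rack. Origin at its lower end. Bystander.
- punch_b: Punch with a red 18 mm round handle, 93 mm long, standing in the rack. Origin at its lower end. Bystander.
- spanner: Steel spanner, 200 mm, lying flat on the bench. Origin at its middle. Bystander.
- screwdriver: Screwdriver with a blue handle, 210 mm, lying. Origin at its middle. Bystander.
- race: Steel bearing ring, 124 mm outside, 18 mm high, lying flat. Origin at its centre. Bystander.
- grease: White grease jar with red lid, 72 mm wide, 95 mm high. Origin at its base. Bystander.
- mallet: Hammer with a wooden handle, 280 mm, lying. Origin at its middle. Bystander.
Things that resemble listed ones, but are neither listed nor needed, are in the scene too. What is shaped like the part that bears ball_pocket_center but blue is not meant.

How it is judged:
By the outcome, as a careful person would: the job done as asked, in the order asked, and still so for the second after the job is handed in, with the robot touching nothing.
It also fails if it takes over 53 s, if anything falls off the work surface, if the arm or the gripper's body presses on something with over 40 N, if the wrist force passes 120 N, or if a joint passes its speed limit or range.

### The arm

A 6-joint arm with a two-finger parallel gripper is mounted at the origin on the work surface. World frame = base frame: x ahead of the robot, y to its left, z up, the work surface at z = 0. Lengths are in m, angles in rad, forces in N, time in s.
With the tool pointing down it reaches from about 0.375 to 0.925 m from the base axis. Payload 5.7 kg.
Tool frame: the origin (TCP) lies at the very end of the fingers, on their centre line; the grasp point (between the pads) lies 19 mm behind it (tcp_to_grasp is the distance from the TCP to the grasp point, in m); z points along the fingers, y is the line along which they close (so a half turn about z gives the same grasp; the last joint's range is limited). The gripper opens to 85 mm and grips with 20 to 120 N. Pads are 22 mm wide; open, the fingers measure 114 mm over their backs; the gripper's body (76 mm by 85 mm) begins 54 mm behind the grasp point. The pads swing forward as they close: fully open they stand 13 mm farther back than shut.
Start: joints at [1.145, 0.359, 1.51, -0, 1.272, -0.115], TCP at [0.183, 0.571, 0.199] pointing down, gripper open.
Joint ranges: [-2.97, 2.97], [-1.01, 2.36], [0.21, 2.38], [-0.96, 4.11], [0.2, 2.71], [-2.98, 2.98]. Speed limits (rad/s): [2.39, 2.39, 3.14, 3.14, 3.14, 3.14].

### API

Orientations are given as [roll, pitch, yaw] about the fixed x, y, z axes, in that order (R = Rz(yaw) Ry(pitch) Rx(roll)).
In Python, from plant import * gives the robot as it stands.
- The arm moves only by the shell command python3 -m jog 'ROWS' [OPENING]. ROWS is JSON, one flat list of numbers, 6 for each row, row after row: the shift along the world's x, y, z in mm, then the turn, a rotation vector about the world's x, y, z in degrees. A call has 1 to 12 rows; each row is the pose to reach, as a shift and turn from the pose commanded when the call began; what a row does not reach only later rows make up. A row lasts 1/12 s, in which the tool goes at most 41.7 mm and 7.16 degrees, less where a joint would pass 70% of its speed; a pose out of reach is approached as far as the arm can. A call with a gripper value outside its range is refused whole. OPENING is the opening, from 0 (shut) to 1 (fully open), set as the call begins (- or left out, the last holds). The fingers move at their own pace and stop on an object; the grip force is fixed at half the most. Time passes only in rows, so rows that repeat a pose let the fingers close. It gives the time, the measured TCP pose, the force, the opening and the grip force at its end, in the units of the state.
- sense(): the state, without advancing time (a new reading comes with each control period).
- get_image(name): name is "side" or "top" or "wrist"; returns a dict with "color" (384x512x3 uint8, red, green, blue), "fovy" (degrees; the focal length in pixels is half the picture's height over the tangent of half this angle, whatever the lens; pixels are square), "cx", "cy" (the principal point, pixels), "origin" and "attitude" of the camera in the world; the wrist camera has in their place "tool_from_camera" (4x4, takes a point from camera to tool coordinates, whose origin is the TCP and whose axes are the flange's). Camera axes: x right, y down, z forward; pixel columns grow to the right and rows downward; lengths in m; the calibration is good to about 2 mm. A picture is of the moment at which its call begins: read the wrist's pose just before it. There is no depth.
- finish_job(): hands the job in; it is judged then, once.
Trained networks look in a picture, given as the dict that the camera call returned (one of the last four; its "shot" number tells which), for a name from the list of things; names that differ only in an ending like _2 or _b are one class to them, and where a whole thing is asked for, a point or a joint stands for the part that bears it (a point fixed in the world has none). Each returns a list of dicts, best first, with "confidence" (0 to 1); they miss things now and then, are a little off and sometimes report something else, mostly with a low value. They report only what shows in the picture. A call takes as long as a camera call. They do not tell look-alikes from the thing itself.
- cut_out(label, picture): "mask" (384x512 bool, what is visible of it) and "location" ([row, column] in pixels, amid what is visible of it).
The state is a dict: "t": time; "joints": joint angles; "qvel": joint speeds; "joint_efforts": joint torques, N m; "tool_pos": TCP position; "tool_rot": TCP orientation; "force": force on the tool from outside, world axes, zero at the start; "moment": the same for the moment, N m; "opening": finger opening in m; "grip_force": force on a finger pad.
Only numpy, scipy, OpenCV 4.12 (cv2) and the standard library are available. Lean on these libraries where they do the work, as an engineer would, in place of code of your own. Each camera call takes 0.05 s, during which the arm holds its last target. There are 200 camera calls.

## Working session

There is one attempt and no reset: what is moved stays moved. The work goes in short steps, Python scripts to look and compute and a shell command to move; the robot and the scene stay as the last step left them, time stands still between calls to the robot, and variables do not carry over. Pictures are saved under pics/ and viewed, at most 10 in all, crops included, and the job is handed in when it is done.

```bash
mkdir -p pics; ls; python3 - <<'E'
from plant import *
import cv2,numpy as np
s=sense();print(s)
for n in ["side","top"]:
    p=get_image(n);cv2.imwrite(f"pics/{n}0.png",p["color"][:,:,::-1]);print({k:v for k,v in p.items() if k!="color"})
    for l in ["chute","drift_grip","rack","ball_key_center","punch_a","race"]:
        for d in cut_out(l,p)[:5]: 
            ys,xs=np.where(d["mask"]);print(l,round(d["confidence"],2),d["location"],xs.min(),xs.max(),ys.min(),ys.max())
E
```

```text
pics
{'t': 0.0, 'joints': array([ 1.14493203e+00,  3.59534316e-01,  1.51145404e+00,  3.81895010e-05,
        1.27253028e+00, -1.15084507e-01]), 'qvel': array([ 6.61059522e-04, -3.38601905e-04, -2.94481104e-04,  4.19182711e-05,
        1.13625486e-03,  6.51496618e-04]), 'joint_efforts': array([ 1.44831876e-03, -5.27622521e+01, -2.78609508e+01, -1.45295394e-04,
        1.29772318e-02,  1.28953837e-05]), 'tool_pos': array([0.18314737, 0.57056212, 0.198428  ]), 'tool_rot': array([-3.13968360e+00, -2.57402339e-04,  2.83080136e+00]), 'force': array([-0.48664443,  0.44112731, -0.17012586]), 'moment': array([ 0.02702171, -0.00856047,  0.00431708]), 'grip_force': 0.0, 'opening': 0.0854850462064125}
{'fovy': 52.68186316492769, 'cx': 259.8203077409658, 'cy': 194.84982470026415, 'origin': array([-0.16414393, -0.71425735,  0.92709152]), 'attitude': array([-2.28687286,  0.0161966 , -0.83538841]), 'shot': 1}
chute 0.57 [186.3, 220.5] 180 271 151 212
drift_grip 0.65 [228.4, 334.1] 331 339 218 238
rack 0.91 [250.6, 314.8] 291 344 233 268
rack 0.68 [187.4, 223.3] 179 271 150 213
ball_key_center 0.6 [170.9, 206.7] 205 214 168 176
ball_key_center 0.42 [250.3, 313.3] 291 345 233 269
punch_a 0.63 [235.1, 320.7] 317 322 228 245
punch_a 0.5 [243.9, 306.2] 302 307 237 252
race 0.62 [186.2, 129.1] 109 144 176 199
{'fovy': 55.372380817687855, 'cx': 256.2791790385488, 'cy': 191.1980545979721, 'origin': array([ 0.33669123, -0.01759003,  1.19111192]), 'attitude': array([-2.94506071, -0.00613682, -1.55205503]), 'shot': 2}
chute 0.7 [200.5, 213.8] 155 267 170 227
chute 0.7 [182.3, 393.5] 380 406 146 229
rack 0.92 [207.5, 343.5] 331 357 180 232
punch_a 0.45 [206.6, 351.8] 346 354 200 206
punch_a 0.45 [217.9, 342.1] 340 349 217 223
race 0.94 [271.6, 108.3] 100 140 251 290
```

```bash
python3 - <<'E'
import cv2
a=cv2.imread("pics/side0.png");b=cv2.imread("pics/top0.png")
cv2.imwrite("pics/c1.png",cv2.resize(b[110:310,90:430],None,fx=2.35,fy=2.35,interpolation=2))
cv2.imwrite("pics/c2.png",cv2.resize(a[130:290,90:360],None,fx=2.9,fy=2.9,interpolation=2))
E
```

```text
(no output)
```

View pics/c1.png

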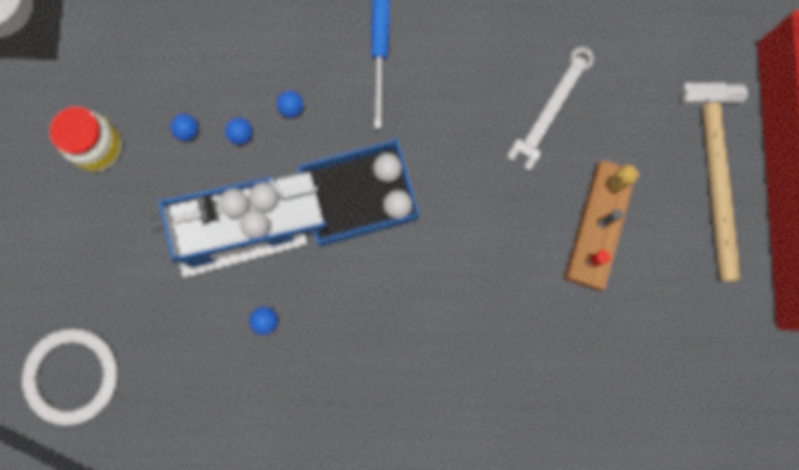

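View pics/c2.png

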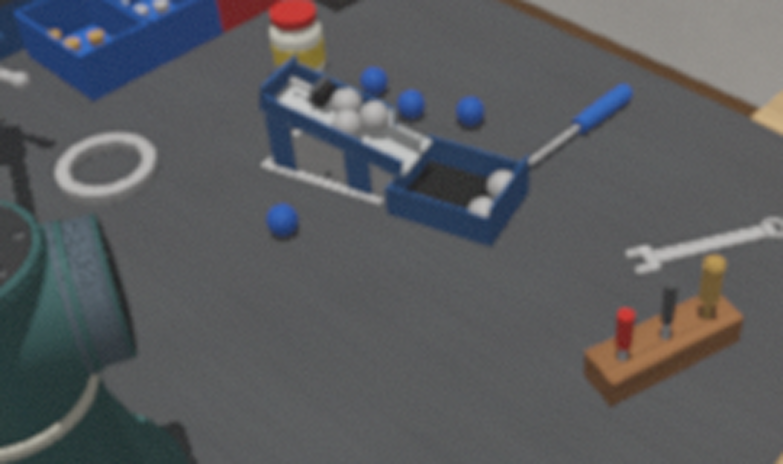

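The top crop shows the chute with three steel balls at crop (235,203), (265,196) and (255,224), so the straight wall is on the lower side and the outlet and tray are to the right. The rack is at crop (600,225), with the drift (brass) in its upper hole at (622,178), the dark punch in the middle and the red punch below.

```bash
cat > h.py <<'E'
from plant import *
import numpy as np, cv2
from scipy.spatial.transform import Rotation as R
def cam(p,s=None):
    if "origin" in p: return np.array(p["origin"]),R.from_euler("xyz",p["attitude"]).as_matrix()
    T=np.eye(4);T[:3,:3]=R.from_euler("xyz",s["tool_rot"]).as_matrix();T[:3,3]=s["tool_pos"]
    T=T@np.array(p["tool_from_camera"]);return T[:3,3],T[:3,:3]
def f(p): return p["color"].shape[0]/2/np.tan(np.radians(p["fovy"]/2))
def hit(p,uv,z,s=None):
    o,A=cam(p,s);d=A@np.array([(uv[0]-p["cx"])/f(p),(uv[1]-p["cy"])/f(p),1]);return o+d*(z-o[2])/d[2]
def proj(p,X,s=None):
    o,A=cam(p,s);c=(np.atleast_2d(X)-o)@A;return c[:,:2]/c[:,2:]*f(p)+[p["cx"],p["cy"]]
def lane(x,y,z): # lane mm -> chute m
    a=np.radians(12);return np.array([x-35,y*np.cos(a)-z*np.sin(a),60+y*np.sin(a)+z*np.cos(a)])/1000
def chute2w(P,pose): 
    c,s=np.cos(pose[2]),np.sin(pose[2]);P=np.atleast_2d(P)
    return np.c_[pose[0]+c*P[:,0]-s*P[:,1],pose[1]+s*P[:,0]+c*P[:,1],P[:,2]]
E
python3 - <<'E'
from h import *
from scipy.optimize import least_squares
p=get_image("top");q=get_image("side")
g=lambda x,y:(90+x/2.35,110+y/2.35)
k=lambda x,y:(90+x/2.9,130+y/2.9)
print(cam(p),sense()["t"])
for n,xy,z in [("drift",(629,174),.117),("rackA",(603,162),.038),("rackB",(635,172),.038),("rackC",(604,289),.038),("rackD",(568,278),.038),("red",(602,257),.101),("dark",(614,215),.113)]: print(n,hit(p,g(*xy),z).round(4))
L=np.array([lane(51,24,19),lane(19,45,19),lane(51,65,19)])
tp=[g(265,196),g(255,224),g(235,203)]; sp=[k(374,114),k(349,122),k(345,100)]
fun=lambda v:np.r_[(proj(p,chute2w(L,v))-tp).ravel(),(proj(q,chute2w(L,v))-sp).ravel()]
b=min((least_squares(fun,[.35,.05,a]) for a in (0,1.57,3.1,-1.57)),key=lambda r:r.cost)
print(b.x,b.fun.round(1))
# drift two view
for n,xy in (("cap",(714,263)),): print(hit(q,k(*xy),.117))
E
```

```text
(array([ 0.33669123, -0.01759003,  1.19111192]), array([[ 0.01873985, -0.98055499,  0.19534771],
       [-0.99980556, -0.01957756, -0.00235821],
       [ 0.00613678, -0.19526554, -0.98073121]])) 0.8
drift [ 0.5787 -0.3249  0.117 ]
rackA [ 0.6127 -0.3122  0.038 ]
rackB [ 0.5995 -0.3558  0.038 ]
rackC [ 0.4381 -0.3083  0.038 ]
rackD [ 0.4518 -0.2604  0.038 ]
red [ 0.4732 -0.2911  0.101 ]
dark [ 0.5257 -0.305   0.113 ]
[0.53937275 0.12197331 0.31074177] [-0.3 -0.5 -0.  -0.9 -0.7 -0.3  0.2  1.1 -0.8  1.1  0.2  1.4]
[ 0.57934814 -0.32712921  0.117     ]
```

```bash
python3 -m jog '[40,-30,30,0,0,0,80,-60,60,0,0,0,110,-90,80,0,0,0,140,-120,80,0,0,0,170,-150,80,0,0,0,200,-180,80,0,0,0,225,-210,80,0,0,0,250,-240,80,0,0,0,270,-275,80,0,0,0,290,-310,80,0,0,0,310,-345,80,0,0,0,330,-380,80,0,0,0]'
python3 -m jog '[10,-40,0,0,0,0,15,-60,0,0,0,0,15,-60,0,0,0,0,15,-60,0,0,0,0]'
python3 - <<'E'
from h import *
s=sense();p=get_image("wrist");print(s["t"],s["tool_pos"],s["tool_rot"],p["tool_from_camera"].round(3),p["fovy"],p["cx"],p["cy"])
cv2.imwrite("pics/w1.png",p["color"][:,:,::-1])
import pickle;pickle.dump((s,p),open("w1.pkl","wb"))
L=np.array([lane(51,24,19),lane(19,45,19),lane(51,65,19)]);print(proj(p,chute2w(L,[.5394,.122,.3107]),s))
for d in cut_out("ball_key_center",p): 
    ys,xs=np.where(d["mask"]);print(d["confidence"],d["location"],xs.min(),xs.max(),ys.min(),ys.max())
E
```

```text
t: 1.8
tool_pos: [0.5012, 0.2122, 0.2795]
tool_rot: [3.141, 0.0, 2.831]
force: [-0.3, 0.7, -0.7]
opening: 0.0854
grip_force: 0.0
t: 2.13
tool_pos: [0.5155, 0.1531, 0.2793]
tool_rot: [3.141, -0.0, 2.828]
force: [-0.6, 0.0, 0.2]
opening: 0.0853
grip_force: 0.0
2.1333 [0.5155092  0.15309444 0.27926806] [ 3.14129866e+00 -2.57899780e-04  2.82796132e+00] [[ 0.    -0.961 -0.275  0.07 ]
 [ 1.     0.    -0.    -0.001]
 [ 0.    -0.275  0.961 -0.175]
 [ 0.     0.     0.     1.   ]] 58.85161852297538 254.0624895539398 192.20590566039823
[[257.15784591 190.28467586]
 [255.4187959  157.76553955]
 [287.18686112 171.66160996]]
0.96 [152.9, 253.5] 239 273 138 173
```

View pics/w1.png

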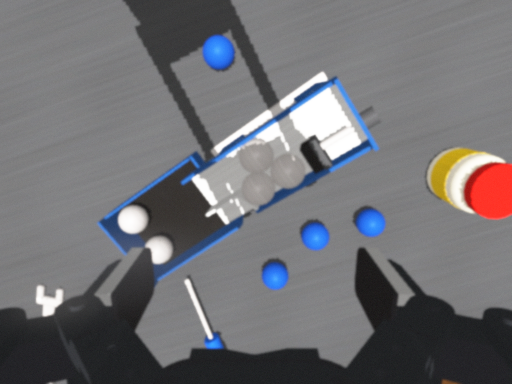

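The wrist view shows the balls at about (256,156) key, (258,189) pocket and (289,171) row, close to what I predicted. I'll refine the chute pose with circles and an overlay of the walls.

```bash
cat > ov.py <<'E'
from h import *
import pickle
from scipy.optimize import least_squares
s,p=pickle.load(open("w1.pkl","rb"));im=p["color"][:,:,::-1].copy()
g=cv2.cvtColor(im,cv2.COLOR_BGR2GRAY)
c=cv2.HoughCircles(cv2.resize(g,None,fx=3,fy=3,interpolation=2)[360:660,600:960],cv2.HOUGH_GRADIENT,1,60,param1=80,param2=15,minRadius=42,maxRadius=60)
print((c[0]+[600,360,0])/3)
L=np.array([lane(51,24,19),lane(19,45,19),lane(51,65,19)])
px=[]
for t in [(258,189),(256,156),(289,171)]:
    cc=(c[0]+[600,360,0])/3;d=np.hypot(*(cc[:,:2]-t).T);px.append(cc[d.argmin(),:2] if d.min()<6 else t)
r=least_squares(lambda v:(proj(p,chute2w(L,v),s)-px).ravel(),[.539,.122,.31]);print(r.x,r.fun.round(1))
big=cv2.resize(im,None,fx=3,fy=3,interpolation=2)
for v,col in((r.x,(0,0,255)),):
  for poly in ([lane(0,y,z) for y,z in((-46,26),(0,26),(150,26))],[lane(70,150,26),lane(70,12,26),lane(44,0,26),lane(44,-46,26)],[lane(70,150,0),lane(70,12,0),lane(44,0,0),lane(44,-46,0),lane(0,-46,0),lane(0,150,0)]):
    q=proj(p,chute2w(np.array(poly),v),s)*3+1;cv2.polylines(big,[q.astype(int)],False,col,1)
cv2.imwrite("pics/ov.png",big[200:740,420:1200])
E
python3 ov.py
```

```text
[[289.16666667 173.5         14.93333308]
 [260.16666667 190.16666667  14.53333282]]
[0.53950539 0.12385001 0.29823974] [-1.4 -0.   1.5  1.6 -0.1 -1.6]
```

View pics/ov.png

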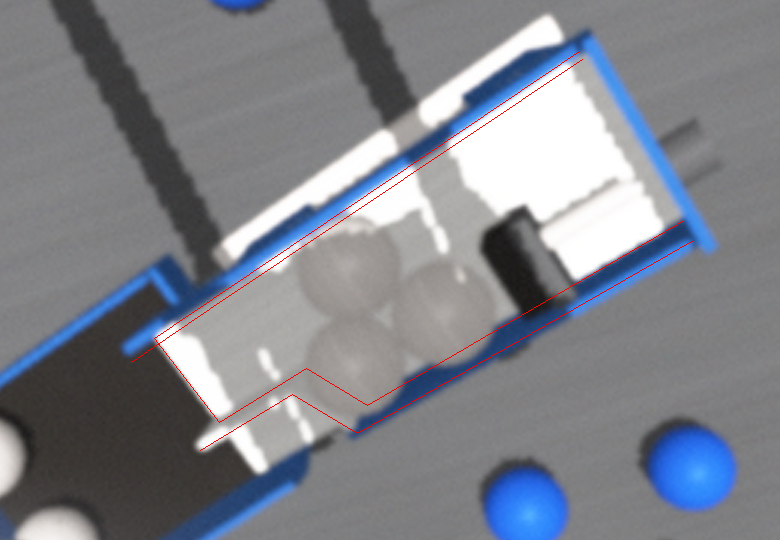

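```bash
python3 - <<'E'
exec(open("ov.py").read().split("r=least")[0])
px=np.array([(256.3,156),(258.7,188.3),(287.7,170.3)])
v0=[.5395,.1225,.305]
# straight wall edges: measure lane-x of blue band (z=26) at several y under v0
b=im.astype(float);bl=cv2.resize(b[:,:,0]-b[:,:,2],None,fx=1,fy=1)
W=[]
for v in (v0,):
  for y in range(-35,150,15):
    xs=np.arange(-14,14,.5);q=proj(p,chute2w(np.array([lane(x,y,26) for x in xs]),v),s).astype(np.float32)
    val=cv2.remap(bl.astype(np.float32),q[:,:1],q[:,1:],cv2.INTER_LINEAR).ravel()
    on=np.where(val>70)[0];print(y,xs[on[[0,-1]]] if len(on) else None)
r=least_squares(lambda v:(proj(p,chute2w(L,v),s)-px).ravel(),v0);print(r.x,r.fun.round(1))
E
```

```text
[[289.16666667 173.5         14.93333308]
 [260.16666667 190.16666667  14.53333282]]
-35 [-8.  -2.5]
-20 [-7.5 -5.5]
-5 [-7.5 -4.5]
10 [-7.5 -2.5]
25 [-9.5 -3. ]
40 [-8.  -2.5]
55 [-7. -2.]
70 [-6.5 -2.5]
85 [-6.5 -2.5]
100 [-5. -3.]
115 [-6.5 -2. ]
130 [-9.5 -1.5]
145 [-6.5 -1.5]
[0.5386058  0.12337059 0.30897793] [  1.8  33.3  -2.2 -31.6   0.5   0.4]
```

```bash
python3 - <<'E'
exec(open("ov.py").read().split("r=least")[0])
px=np.array([(258.7,188.3),(256.3,156),(287.7,170.3)])
r=least_squares(lambda v:(proj(p,chute2w(L,v),s)-px).ravel(),[.5395,.1225,.305]);print(r.x,r.fun.round(1))
r=least_squares(lambda v:(proj(p,chute2w(L,[*v,.30]),s)-px).ravel(),[.5395,.1225]);print(r.x,r.fun.round(1))
E
```

```text
[[289.16666667 173.5         14.93333308]
 [260.16666667 190.16666667  14.53333282]]
[0.53800584 0.12360445 0.31315584] [-0.6  0.4  0.   0.1  0.5 -0.4]
[0.53748172 0.1235105 ] [-0.8  0.3  0.3 -0.1  0.5 -0.1]
```

```bash
python3 -m jog '[5,-40,0,0,0,0,5,-80,0,0,0,0,5,-120,0,0,0,0,5,-160,0,0,0,0,5,-200,0,0,0,0,5,-240,0,0,0,0,0,-280,0,0,0,0,0,-320,0,0,0,0,0,-360,0,0,0,0,0,-400,0,0,0,0,5,-440,0,0,0,0,15,-460,0,0,0,0]'
python3 -m jog '[0,-10,0,0,0,0,0,-10,0,0,0,0,0,-10,0,0,0,0]'
python3 - <<'E'
from h import *
s=sense();p=get_image("wrist");print(s["t"],s["tool_pos"],s["tool_rot"])
cv2.imwrite("pics/w2.png",cv2.resize(p["color"][:,:,::-1],(768,576),interpolation=2))
import pickle;pickle.dump((s,p),open("w2.pkl","wb"))
print(proj(p,[[.579,-.326,.117],[.579,-.326,.063]],s)*1.5)
for d in cut_out("drift_grip",p): 
    ys,xs=np.where(d["mask"]);print(d["confidence"],d["location"],xs.min(),xs.max(),ys.min(),ys.max())
E
```

```text
t: 3.23
tool_pos: [0.5303, -0.3089, 0.2793]
tool_rot: [-3.14, 0.0, 2.83]
force: [-1.1, -0.5, 0.1]
opening: 0.0853
grip_force: 0.0
t: 3.48
tool_pos: [0.5304, -0.3142, 0.2789]
tool_rot: [3.14, -0.001, 2.832]
force: [0.3, 0.2, 0.1]
opening: 0.0854
grip_force: 0.0
3.4833 [ 0.53038472 -0.31422907  0.27886801] [ 3.14048204e+00 -1.23919888e-03  2.83189553e+00]
[[386.78871039 320.75129034]
 [386.0086037  298.15580981]]
0.87 [206.7, 259.7] 249 270 190 223
```

View pics/w2.png

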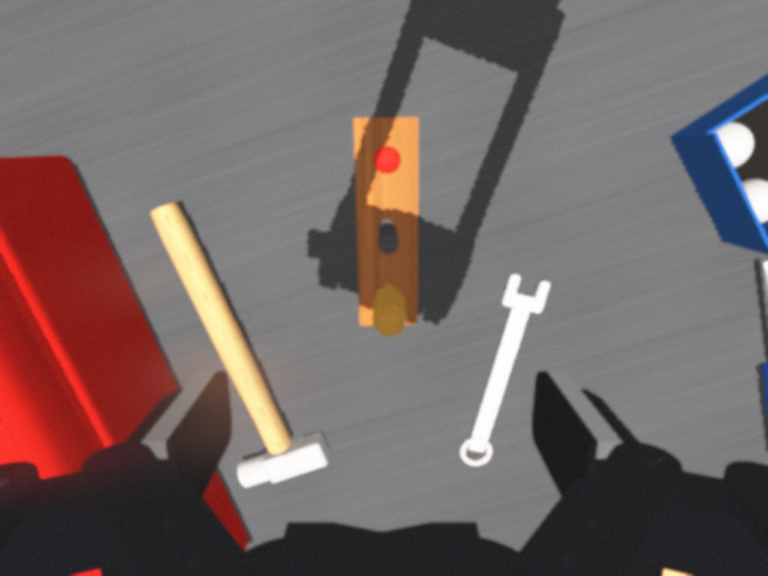

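The rack is now upright in the image, with the drift cap at about (389,319) in the 1.5x view, the dark punch at (388,236) and the red one at (388,160). I'll zoom in on the hexagonal handle to see how its flats are turned.

```bash
python3 - <<'E'
from h import *
import pickle
s,p=pickle.load(open("w2.pkl","rb"));im=p["color"][:,:,::-1]
c=im[180:232,232:288]
c=cv2.convertScaleAbs(cv2.resize(c,None,fx=10,fy=10,interpolation=cv2.INTER_CUBIC),alpha=1.8)
cv2.imwrite("pics/w2z.png",c)
print(hit(p,(259.5,213),.117,s),[hit(p,(u/1.5,v/1.5),.038,s).round(4) for u,v in((353,117),(419,117),(360,325),(417,325))])
E
```

```text
[ 0.57864131 -0.32408311  0.117     ] [array([ 0.4389, -0.3082,  0.038 ]), array([ 0.4545, -0.2595,  0.038 ]), array([ 0.6027, -0.3568,  0.038 ]), array([ 0.6177, -0.3099,  0.038 ])]
```

View pics/w2z.png

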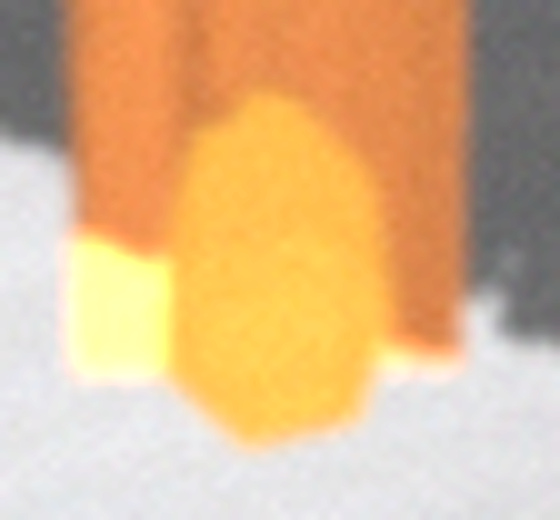

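```bash
python3 - <<'E'
from h import *
import pickle
s,p=pickle.load(open("w2.pkl","rb"));im=p["color"][:,:,::-1]
c=cv2.resize(im[180:232,232:288],None,fx=10,fy=10,interpolation=cv2.INTER_CUBIC).astype(float)
B,G,Rr=c[:,:,0],c[:,:,1],c[:,:,2]
hsv=cv2.cvtColor(c.clip(0,255).astype(np.uint8),cv2.COLOR_BGR2HSV)
print(hsv[300,275],hsv[200,100],hsv[300,120],hsv[200,430],hsv[450,400])
m=((hsv[:,:,0]>15.5)&(hsv[:,:,1]>140)&(hsv[:,:,2]<200)).astype(np.uint8)
n,l,st,_=cv2.connectedComponentsWithStats(m);m=(l==l[300,275]).astype(np.uint8)
ys,xs=np.where(m);print(xs.min(),xs.max(),ys.min(),ys.max())
best=[]
for th in range(0,60,2):
  for x in np.arange(.576,.5815,.001):
    for y in np.arange(-.328,-.321,.001):
      a=np.radians(th+30+60*np.arange(6));r=.0127
      P=np.array([[x+r*np.cos(t),y+r*np.sin(t),z] for z in(.063,.117) for t in a])
      q=((proj(p,P,s)-[232,180])*10+4.5).astype(np.float32)
      r_=np.zeros_like(m);cv2.fillConvexPoly(r_,cv2.convexHull(q).astype(int),1)
      best.append(((r_&m).sum()/(r_|m).sum(),th,x,y))
best.sort(reverse=True)
seen=set()
for b in best:
    if b[1] not in seen: seen.add(b[1]);print(np.round(b,4))
    if len(seen)>9: break
E
```

```text
[ 18 180 160] [ 11 167 133] [ 16 155 247] [ 12 163 122] [150   2 126]
167 393 90 436
[ 0.9143  2.      0.579  -0.324 ]
[ 0.913  4.     0.579 -0.324]
[ 0.913  6.     0.578 -0.324]
[ 0.9102  0.      0.579  -0.324 ]
[ 0.9085  8.      0.578  -0.324 ]
[ 0.9072 58.      0.578  -0.324 ]
[ 0.9044 14.      0.579  -0.324 ]
[ 0.9041 12.      0.579  -0.324 ]
[ 0.904 10.     0.579 -0.324]
[ 0.9022 56.      0.578  -0.324 ]
```

```bash
python3 -m jog '[25,-5,-20,0,0,-5,48,-10,-50,0,0,-8.5,48,-10,-85,0,0,-8.5,48,-10,-115,0,0,-8.5,48,-10,-140,0,0,-8.5,48,-10,-160,0,0,-8.5,48,-10,-180,0,0,-8.5,48,-10,-195,0,0,-8.5,48,-10,-205,0,0,-8.5,48,-10,-210,0,0,-8.5,48,-10,-210,0,0,-8.5,48,-10,-210,0,0,-8.5]'
python3 -m jog '[0,0,0,0,0,0,0,0,0,0,0,0,0,0,0,0,0,0,0,0,0,0,0,0,0,0,0,0,0,0,0,0,0,0,0,0,0,0,0,0,0,0,0,0,0,0,0,0,0,0,0,0,0,0]' 0
```

```text
t: 4.58
tool_pos: [0.5788, -0.3257, 0.0701]
tool_rot: [-3.141, 0.001, 2.683]
force: [-0.2, 0.2, 0.4]
opening: 0.0854
grip_force: 0.0
t: 5.33
tool_pos: [0.5787, -0.3263, 0.0698]
tool_rot: [-3.141, 0.001, 2.682]
force: [0.2, 0.2, 5.7]
opening: 0.0203
grip_force: 58.9
```

```bash
python3 -m jog '[0,0,3,0,0,0,0,0,8,0,0,0,0,0,16,0,0,0,0,0,28,0,0,0,0,0,45,0,0,0,0,0,70,0,0,0,0,0,105,0,0,0,0,0,135,0,0,0,0,0,150,0,0,0,0,0,150,0,0,0,0,0,150,0,0,0,0,0,150,0,0,0]'
python3 - <<'E'
from h import *
s=sense();p=get_image("wrist");print(s)
cv2.imwrite("pics/w3.png",p["color"][:,:,::-1])
import pickle;pickle.dump((s,p),open("w3.pkl","wb"))
T=R.from_euler("xyz",s["tool_rot"]).as_matrix()
print(proj(p,[s["tool_pos"]+T@[0,0,z] for z in(-.048,.006,.061)],s))
E
```

```text
t: 6.33
tool_pos: [0.5773, -0.3253, 0.2181]
tool_rot: [3.141, -0.002, 2.682]
force: [-0.7, -0.1, -2.0]
opening: 0.02
grip_force: 58.8
{'t': 6.3333, 'joints': array([-6.17257293e-01,  4.36048262e-01,  1.33861022e+00, -1.43177983e-04,
        1.36921134e+00, -1.72888682e+00]), 'qvel': array([-0.00031899,  0.01907545,  0.01618429, -0.00117094,  0.00208853,
       -0.00016963]), 'joint_efforts': array([ 1.94992195e-02, -6.28315830e+01, -3.15581989e+01,  1.54440779e-03,
       -6.68092375e-02,  3.15446016e-05]), 'tool_pos': array([ 0.57731308, -0.32534163,  0.2180589 ]), 'tool_rot': array([ 3.14137262e+00, -2.27084643e-03,  2.68245493e+00]), 'force': array([-0.73445838, -0.07441348, -1.95031658]), 'moment': array([-0.02395991, -0.00838479, -0.02038624]), 'grip_force': 58.84368136525154, 'opening': 0.020043702718082552}
[[255.32287921 269.64667756]
 [255.01487075 222.69173656]
 [254.83466571 195.22003485]]
```

View pics/w3.png

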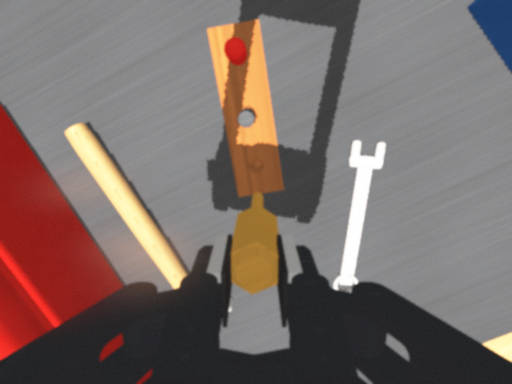

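The drift is held upright and its hole at (257,163) is empty. The tip shows at about (258,193) against a predicted (255,195), so I'll measure its axis.

```bash
python3 - <<'E'
from h import *
import pickle
s,p=pickle.load(open("w3.pkl","rb"));im=p["color"][:,:,::-1].copy()
hsv=cv2.cvtColor(im,cv2.COLOR_BGR2HSV);k=0
for y in range(188,292,3):
    xs=[x for x in range(225,290) if hsv[y,x,0]>=16 and hsv[y,x,0]<30 and hsv[y,x,1]>130]
    if xs: print(y,xs[0],xs[-1],(xs[0]+xs[-1])/2, end=" | ")
T=R.from_euler("xyz",s["tool_rot"]).as_matrix()
for z in (-.048,.006,.008,.03,.061): print(z,proj(p,[s["tool_pos"]+T@[0,0,z]],s).round(1))
E
```

```text
194 253 262 257.5 | 197 252 262 257.0 | 200 252 262 257.0 | 203 252 262 257.0 | 206 251 262 256.5 | 209 247 265 256.0 | 212 242 269 255.5 | 215 238 274 256.0 | 218 238 275 256.5 | 221 237 275 256.0 | 224 237 276 256.5 | 227 236 276 256.0 | 230 235 276 255.5 | 233 235 277 256.0 | 236 234 277 255.5 | 239 232 276 254.0 | 242 232 276 254.0 | 245 231 277 254.0 | 248 231 277 254.0 | 251 230 278 254.0 | 254 230 278 254.0 | 257 230 278 254.0 | 260 230 278 254.0 | 263 230 278 254.0 | 266 230 278 254.0 | 269 230 278 254.0 | 272 230 278 254.0 | 275 231 278 254.5 | 278 231 278 254.5 | 281 231 278 254.5 | 284 237 274 255.5 | 287 242 267 254.5 | 290 247 260 253.5 | -0.048 [[255.3 269.6]]
0.006 [[255.  222.7]]
0.008 [[255.  221.4]]
0.03 [[254.9 209.1]]
0.061 [[254.8 195.2]]
```

```bash
python3 -m jog '[-4,20,0,0,0,0,-8,55,0,0,0,0,-14,95,0,0,0,0,-20,135,0,0,0,0,-26,175,0,0,0,0,-33,215,0,0,0,0,-39,255,0,0,0,0,-46,295,0,0,0,0,-52,335,0,0,0,0,-58,375,0,0,0,0,-62,410,0,0,0,0,-66,432,0,0,0,0]'
python3 -m jog '[-2,12,-5,0,0,0,-3,20,-10,0,0,0,-3,20,-10,0,0,0,-3,20,-10,0,0,0,-3,20,-10,0,0,0]'
cat > look.py <<'E'
from h import *
import pickle,sys
s=sense();p=get_image("wrist");print(s["t"],s["tool_pos"].round(4),s["tool_rot"].round(3),s["force"].round(1))
pickle.dump((s,p),open(sys.argv[1]+".pkl","wb"))
cv2.imwrite("pics/"+sys.argv[1]+".png",cv2.resize(p["color"][90:290,130:400,::-1],None,fx=2.9,fy=2.9,interpolation=2))
v=[.5375,.1233,.304]
c=lambda P:((proj(p,P,s)-[130,90])*2.9).round(0).tolist()
T=R.from_euler("xyz",s["tool_rot"]).as_matrix();tip=s["tool_pos"]+T@[0,.0017,.061]
q=tip-[v[0],v[1],0];a=v[2];ch=np.array([np.cos(a)*q[0]+np.sin(a)*q[1],-np.sin(a)*q[0]+np.cos(a)*q[1],q[2]])*1000
print("tip chute mm",ch.round(1),"lane x",round(ch[0]+35,1),"floor gap",round(ch[2]-60-ch[1]*np.tan(np.radians(12)),1),"px",c([tip]))
print("balls",c(chute2w([lane(51,24,19),lane(19,45,19),lane(51,65,19)],v)))
print("target TCP for lane x 9, ych 14:",(chute2w([[-.026,.014,.072]],v)[0]-T@[0,.0017,.061]).round(4))
E
python3 look.py w4
```

```text
t: 7.38
tool_pos: [0.51, 0.1093, 0.2176]
tool_rot: [-3.141, -0.004, 2.684]
force: [-0.2, -0.2, -2.6]
opening: 0.02
grip_force: 59.0
t: 7.8
tool_pos: [0.5094, 0.1247, 0.2088]
tool_rot: [-3.14, -0.0, 2.681]
force: [-1.0, 0.0, -2.3]
opening: 0.0199
grip_force: 59.1
7.8 [0.5094 0.1247 0.2088] [-3.14  -0.     2.681] [-1.   0.  -2.3]
tip chute mm [-25.3  10.9 147.8] lane x 9.7 floor gap 85.4 px [[369.0, 305.0]]
balls [[476.0, 320.0], [458.0, 207.0], [578.0, 241.0]]
target TCP for lane x 9, ych 14: [0.5078 0.1274 0.133 ]
```

View pics/w4.png

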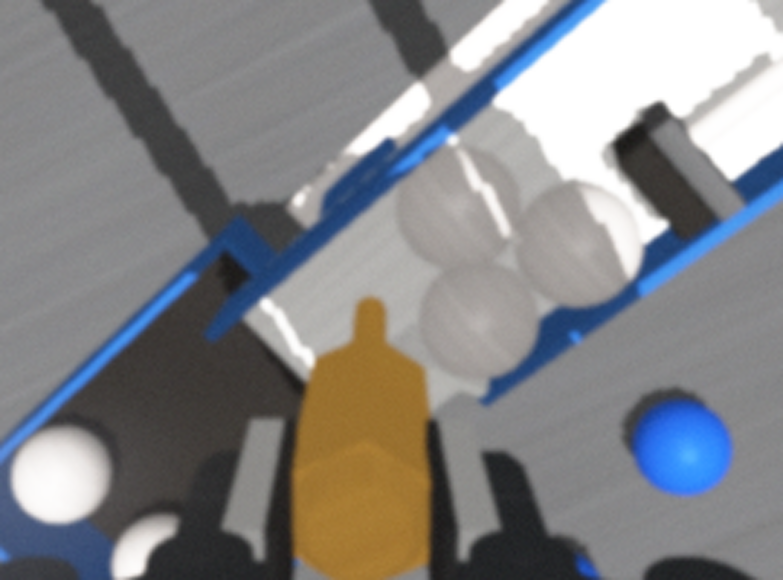

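The tip is at (371,303), and the balls at (457,208), (479,320) and (579,243) match the prediction. Next I descend into the lane.

```bash
python3 -m jog '[-1,1.5,-8,0,0,0,-1.5,2.5,-22,0,0,0,-1.5,2.5,-36,0,0,0,-1.5,2.5,-48,0,0,0,-1.5,2.5,-58,0,0,0,-1.5,2.5,-66,0,0,0,-1.5,2.5,-71,0,0,0,-1.5,2.5,-74,0,0,0,-1.5,2.5,-75,0,0,0,-1.5,2.5,-76,0,0,0,-1.5,2.5,-76,0,0,0,-1.5,2.5,-76,0,0,0]'
python3 look.py w5
```

```text
t: 8.85
tool_pos: [0.5081, 0.1286, 0.1337]
tool_rot: [3.141, 0.001, 2.683]
force: [0.8, -0.0, -1.9]
opening: 0.0204
grip_force: 59.0
8.85 [0.5081 0.1286 0.1337] [3.141e+00 1.000e-03 2.683e+00] [ 0.8 -0.  -1.9]
tip chute mm [-25.2  15.   72.7] lane x 9.8 floor gap 9.5 px [[369.0, 305.0]]
balls [[498.0, 422.0], [475.0, 280.0], [633.0, 325.0]]
target TCP for lane x 9, ych 14: [0.5077 0.1274 0.133 ]
```

View pics/w5.png

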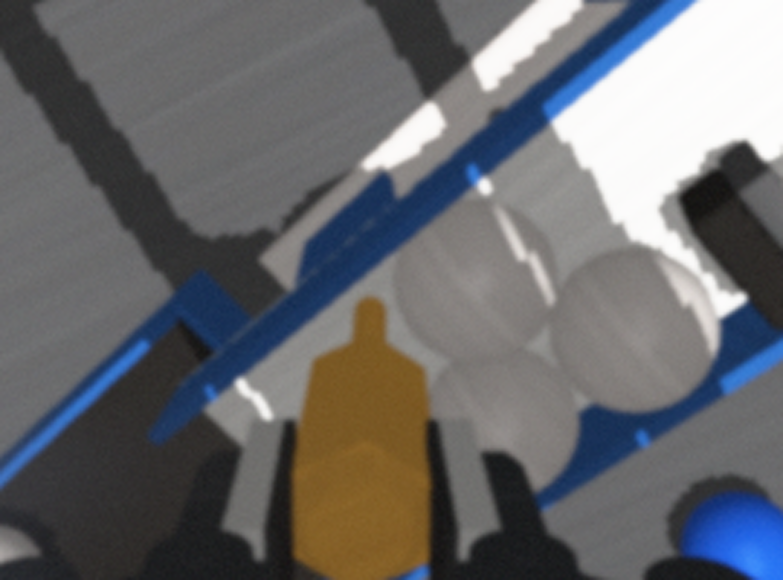

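The tip is in the lane at (370,303), in front of the key ball at (475,278), with clearance to the wall. I'll ease it up the lane.

```bash
python3 -m jog '[-0.6,0.6,0,0,0,0,-1.0,1.4,0,0,0,0,-1.4,2.2,0,0,0,0,-1.7,2.9,0,0,0,0,-2.0,3.6,0,0,0,0,-2.0,3.6,0,0,0,0]'
python3 -m jog '[-0.15,0.48,0,0,0,0,-0.3,0.95,0,0,0,0,-0.45,1.43,0,0,0,0,-0.6,1.9,0,0,0,0,-0.6,1.9,0,0,0,0]'
python3 -m jog '[-0.15,0.48,0,0,0,0,-0.3,0.95,0,0,0,0,-0.45,1.43,0,0,0,0,-0.6,1.9,0,0,0,0,-0.6,1.9,0,0,0,0]'
```

```text
t: 9.4
tool_pos: [0.5057, 0.1323, 0.1333]
tool_rot: [-3.141, -0.0, 2.683]
force: [0.4, 0.5, -1.7]
opening: 0.0198
grip_force: 59.0
t: 9.82
tool_pos: [0.5051, 0.1338, 0.1332]
tool_rot: [-3.141, 0.0, 2.683]
force: [-0.1, -2.0, -1.9]
opening: 0.0203
grip_force: 59.0
t: 10.23
tool_pos: [0.5046, 0.1359, 0.1333]
tool_rot: [-3.141, 0.0, 2.682]
force: [0.6, -2.3, -1.5]
opening: 0.02
grip_force: 59.0
```

```bash
python3 -m jog '[-0.15,0.48,0,0,0,0,-0.3,0.95,0,0,0,0,-0.45,1.43,0,0,0,0,-0.45,1.43,0,0,0,0]'
python3 -m jog '[-0.15,0.48,0,0,0,0,-0.3,0.95,0,0,0,0,-0.3,0.95,0,0,0,0]'
python3 look.py w6
```

```text
t: 10.57
tool_pos: [0.5041, 0.1374, 0.1333]
tool_rot: [-3.142, -0.0, 2.682]
force: [0.2, -2.4, -2.6]
opening: 0.0202
grip_force: 59.0
t: 10.82
tool_pos: [0.5038, 0.1384, 0.1333]
tool_rot: [3.142, -0.0, 2.682]
force: [1.4, -1.7, -1.3]
opening: 0.0198
grip_force: 59.0
10.8167 [0.5038 0.1384 0.1333] [ 3.142 -0.     2.682] [ 1.4 -1.7 -1.3]
tip chute mm [-26.4  25.7  72.3] lane x 8.6 floor gap 6.8 px [[369.0, 305.0]]
balls [[469.0, 453.0], [445.0, 315.0], [601.0, 359.0]]
target TCP for lane x 9, ych 14: [0.5077 0.1273 0.133 ]
```

```bash
python3 -m jog '[-0.1,0.32,0,0,0,0,-0.2,0.64,0,0,0,0,-0.3,0.95,0,0,0,0,-0.3,0.95,0,0,0,0]'
python3 - <<'E'
from h import *
print(np.mean([sense()["force"] for i in range(3)],0),sense()["t"])
E
python3 -m jog '[-0.1,0.32,0,0,0,0,-0.2,0.64,0,0,0,0,-0.2,0.64,0,0,0,0]'
python3 look.py w7
```

```text
t: 11.2
tool_pos: [0.5035, 0.1393, 0.1333]
tool_rot: [-3.142, 0.0, 2.682]
force: [0.5, -1.6, -2.1]
opening: 0.0202
grip_force: 59.0
[ 0.5342153  -1.63807438 -2.07582902] 11.2
t: 11.45
tool_pos: [0.5033, 0.1399, 0.1333]
tool_rot: [-3.141, -0.0, 2.682]
force: [0.3, -2.4, -2.0]
opening: 0.0203
grip_force: 59.0
11.45 [0.5033 0.1399 0.1333] [-3.141 -0.     2.682] [ 0.3 -2.4 -2. ]
tip chute mm [-26.5  27.3  72.3] lane x 8.5 floor gap 6.5 px [[369.0, 305.0]]
balls [[464.0, 457.0], [440.0, 319.0], [596.0, 364.0]]
target TCP for lane x 9, ych 14: [0.5078 0.1274 0.133 ]
```

View pics/w7.png

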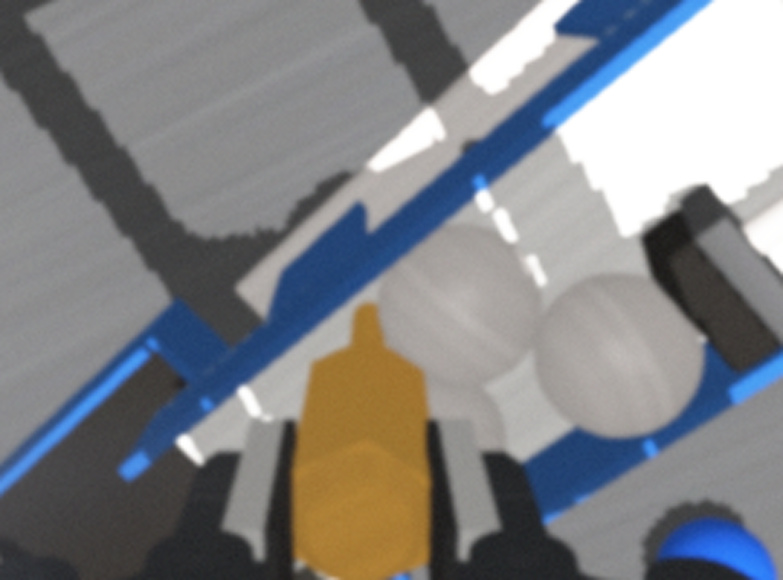

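The key ball has moved from the predicted (440,319) to (458,305) and the row ball is close to the buffer at (620,355). The pocket ball is shifting inward behind the handle, near (460,430). I'll keep easing.

```bash
python3 -m jog '[-0.1,0.32,0,0,0,0,-0.2,0.64,0,0,0,0,-0.3,0.95,0,0,0,0,-0.3,0.95,0,0,0,0]'
python3 -m jog '[-0.1,0.32,0,0,0,0,-0.2,0.64,0,0,0,0,-0.2,0.64,0,0,0,0]'
python3 - <<'E'
from h import *
p=get_image("top");q=get_image("side");print(sense()["t"])
a=p["color"][150:240,150:280,::-1];b=q["color"][140:220,170:280,::-1]
cv2.imwrite("pics/ts8.png",np.vstack([cv2.resize(a,(546,378),interpolation=2)[90:],cv2.resize(b,(546,397)  ,interpolation=2)[:300]]))
E
```

```text
t: 11.83
tool_pos: [0.5029, 0.1407, 0.1332]
tool_rot: [-3.141, -0.0, 2.683]
force: [0.6, -3.1, -1.2]
opening: 0.0201
grip_force: 59.1
t: 12.08
tool_pos: [0.5027, 0.1412, 0.1332]
tool_rot: [-3.141, 0.0, 2.683]
force: [0.5, -5.2, -0.5]
opening: 0.0197
grip_force: 59.1
12.1833
```

View pics/ts8.png

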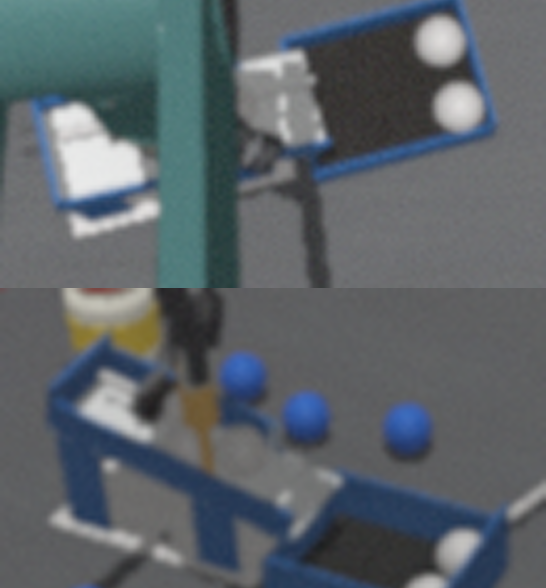

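The side view still shows two balls in the tray and the pocket ball just below the drift, so it hasn't been released. From here I'll monitor with numbers only, because my picture-viewing budget is spent.

```bash
cat > mon.py <<'E'
from h import *
v=[.5375,.1233,.304]
def tray(p):
    # grey bright pixels within the tray floor (centre found from outlet: y from -50 to -190 mm)
    P=chute2w([[-.048,-.058,.02],[.048,-.058,.02],[.048,-.178,.02],[-.048,-.178,.02]],v)
    m=np.zeros(p["color"].shape[:2],np.uint8);cv2.fillConvexPoly(m,proj(p,P).astype(int),1)
    c=p["color"].astype(int);g=(m>0)&(c.min(2)>95)
    n,l,st,ce=cv2.connectedComponentsWithStats(g.astype(np.uint8))
    return int(g.sum()),[(int(a[4]),c_.round().tolist()) for a,c_ in zip(st[1:],ce[1:]) if a[4]>15]
def rolled(q,tag):
    out=[]
    for d in cut_out("ball_key_center",q):
        if d["confidence"]>.2: out.append((round(d["confidence"],2),np.round(d["location"]).tolist(),int(d["mask"].sum())))
    return out
if __name__=="__main__":
    for n in("top","side"):
        p=get_image(n);print(n,tray(p),rolled(p,n),"lane balls px",proj(p,chute2w([lane(51,24,19),lane(19,45,19),lane(51,65,19),lane(22,-20,19)],v)).round().tolist())
    print(sense()["t"],sense()["force"].round(1))
E
python3 -m jog '[-0.08,0.25,0,0,0,0,-0.15,0.48,0,0,0,0,-0.15,0.48,0,0,0,0,-0.15,0.48,0,0,0,0]'
python3 mon.py; python3 -c "
from mon import *
p=get_image('top');p['color']=cv2.imread('pics/top0.png')[:,:,::-1];print(tray(p))
p=get_image('side');p['color']=cv2.imread('pics/side0.png')[:,:,::-1];print(tray(p))"
```

```text
t: 12.52
tool_pos: [0.5026, 0.1417, 0.1332]
tool_rot: [-3.141, 0.0, 2.683]
force: [-0.4, -5.2, -1.3]
opening: 0.0199
grip_force: 59.1
top (267, [(123, [254.0, 181.0]), (119, [259.0, 196.0])]) [(0.29, [209.0, 342.0], 771)] lane balls px [[202.0, 193.0], [198.0, 205.0], [189.0, 197.0], [218.0, 199.0]]
side (101, [(101, [258.0, 197.0])]) [(0.54, [168.0, 202.0], 30)] lane balls px [[219.0, 171.0], [209.0, 173.0], [209.0, 166.0], [225.0, 180.0]]
12.7167 [-0.2 -5.5 -1. ]
(251, [(120, [254.0, 181.0]), (115, [259.0, 196.0])])
(98, [(98, [258.0, 197.0])])
```

Still two in the tray. I'll continue in half-millimetre steps with a brief hold after each.

```bash
python3 -m jog '[-0.08,0.25,0,0,0,0,-0.15,0.48,0,0,0,0,-0.15,0.48,0,0,0,0,-0.15,0.48,0,0,0,0]'; python3 -m jog '[-0.08,0.25,0,0,0,0,-0.15,0.48,0,0,0,0,-0.15,0.48,0,0,0,0,-0.15,0.48,0,0,0,0]'
python3 -c "
from mon import *
p=get_image('top');print(tray(p));s=sense();print(s['force'],s['tool_pos'])"; python3 look.py w9
```

```text
t: 13.15
tool_pos: [0.5024, 0.142, 0.1332]
tool_rot: [-3.141, 0.0, 2.683]
force: [-0.8, -4.8, -1.7]
opening: 0.0203
grip_force: 59.1
t: 13.48
tool_pos: [0.5023, 0.1424, 0.1332]
tool_rot: [-3.141, 0.0, 2.683]
force: [-0.2, -6.4, -1.5]
opening: 0.0203
grip_force: 59.1
(395, [(371, [253.0, 190.0])])
[-0.73969248 -6.05362798 -1.13747366] [0.50228134 0.14237558 0.13324524]
13.5333 [0.5023 0.1424 0.1332] [-3.141  0.     2.683] [-0.7 -6.1 -1.1]
tip chute mm [-26.8  29.9  72.2] lane x 8.2 floor gap 5.9 px [[369.0, 305.0]]
balls [[457.0, 465.0], [432.0, 327.0], [588.0, 372.0]]
target TCP for lane x 9, ych 14: [0.5078 0.1274 0.133 ]
```

```bash
python3 -m jog '[0,0,0,0,0,0,0,0,0,0,0,0,0,0,0,0,0,0,0,0,0,0,0,0,0,0,0,0,0,0,0,0,0,0,0,0]'; python3 mon.py
```

```text
t: 14.08
tool_pos: [0.5023, 0.1424, 0.1332]
tool_rot: [-3.141, 0.0, 2.683]
force: [-0.4, -5.8, -0.6]
opening: 0.0202
grip_force: 59.1
top (393, [(369, [253.0, 190.0])]) [] lane balls px [[202.0, 193.0], [198.0, 205.0], [189.0, 197.0], [218.0, 199.0]]
side (181, [(49, [261.0, 193.0]), (132, [253.0, 197.0])]) [(0.4, [170.0, 202.0], 51)] lane balls px [[219.0, 171.0], [209.0, 173.0], [209.0, 166.0], [225.0, 180.0]]
14.2833 [ 1.2 -6.4  0.7]
```

Three balls are now in the tray. I'll relieve the buffer load slightly, then lift straight out.

```bash
python3 -m jog '[0.3,-0.95,0,0,0,0,0.45,-1.4,2,0,0,0,0.45,-1.4,30,0,0,0,0.45,-1.4,65,0,0,0,0.45,-1.4,85,0,0,0,0.45,-1.4,90,0,0,0,0.45,-1.4,90,0,0,0]'; python3 mon.py
python3 -m jog '[0,0,0,0,0,0,0,0,0,0,0,0,0,0,0,0,0,0,0,0,0,0,0,0,0,0,0,0,0,0,0,0,0,0,0,0,0,0,0,0,0,0,0,0,0,0,0,0]'; python3 mon.py; python3 look.py w10
```

```text
t: 14.87
tool_pos: [0.5042, 0.1426, 0.2249]
tool_rot: [3.138, 0.003, 2.682]
force: [-0.3, -0.8, -3.2]
opening: 0.0203
grip_force: 59.6
top (397, [(370, [254.0, 190.0]), (23, [265.0, 188.0])]) [(0.49, [198.0, 219.0], 101)] lane balls px [[202.0, 193.0], [198.0, 205.0], [189.0, 197.0], [218.0, 199.0]]
side (186, [(49, [261.0, 193.0]), (131, [253.0, 197.0])]) [(0.52, [186.0, 234.0], 42)] lane balls px [[219.0, 171.0], [209.0, 173.0], [209.0, 166.0], [225.0, 180.0]]
15.0667 [ 0.9 -0.1 -3.7]
t: 15.73
tool_pos: [0.5029, 0.1415, 0.2233]
tool_rot: [-3.142, 0.0, 2.682]
force: [0.3, 1.0, -2.6]
opening: 0.02
grip_force: 59.6
top (594, [(464, [253.0, 191.0]), (105, [233.0, 195.0])]) [(0.67, [199.0, 245.0], 93)] lane balls px [[202.0, 193.0], [198.0, 205.0], [189.0, 197.0], [218.0, 199.0]]
side (281, [(281, [250.0, 196.0])]) [(0.45, [197.0, 243.0], 45)] lane balls px [[219.0, 171.0], [209.0, 173.0], [209.0, 166.0], [225.0, 180.0]]
15.9333 [ 0.4  0.7 -2.8]
15.9333 [0.5029 0.1415 0.2233] [-3.142  0.     2.682] [ 0.4  0.7 -2.8]
tip chute mm [-26.4  29.  162.3] lane x 8.6 floor gap 96.1 px [[369.0, 305.0]]
balls [[433.0, 345.0], [414.0, 239.0], [528.0, 271.0]]
target TCP for lane x 9, ych 14: [0.5077 0.1274 0.133 ]
```

All five balls are in the tray. Next I check how the drift sits in the grip and where its hole is.

```bash
python3 - <<'E'
from h import *
import pickle
for n in("w3","w10"):
    s,p=pickle.load(open(n+".pkl","rb"));hsv=cv2.cvtColor(p["color"],cv2.COLOR_RGB2HSV)
    print(n,[(y,(lambda xs:(xs[0]+xs[-1])/2 if len(xs) else None)([x for x in range(235,280) if 16<=hsv[y,x,0]<30 and hsv[y,x,1]>130])) for y in (190,191,192,193,194,195,197,200,203,218,224,230,254,266,278)])
s,p=pickle.load(open("w3.pkl","rb"))
g=p["color"].astype(int).sum(2)
print(g[150:180,242:274:2])
print(hit(p,(257,163),.038,s))
E
```

```text
w3 [(190, None), (191, None), (192, 256.5), (193, 257.5), (194, 257.5), (195, 257.0), (197, 257.0), (200, 257.0), (203, 257.0), (218, 256.5), (224, 256.5), (230, 255.5), (254, 256.5), (266, 256.5), (278, 256.5)]
w10 [(190, None), (191, None), (192, None), (193, 257.0), (194, 257.5), (195, 257.5), (197, 257.0), (200, 257.0), (203, 257.0), (218, 256.5), (224, 256.5), (230, 255.5), (254, 256.5), (266, 256.5), (278, 256.5)]
[[278 262 266 283 285 280 280 268 280 279 281 275 268 276 269 264]
 [277 267 260 282 283 276 272 275 284 281 276 271 274 274 273 272]
 [281 258 258 281 291 285 280 277 279 280 281 270 276 277 267 263]
 [275 257 267 277 282 284 280 268 279 282 282 281 272 275 270 265]
 [289 271 260 282 277 284 273 272 287 282 282 282 279 281 265 271]
 [281 263 253 277 288 277 282 276 285 284 277 279 272 278 269 271]
 [290 264 260 285 285 281 279 275 281 279 280 273 272 277 268 267]
 [281 273 255 262 286 286 281 274 277 288 280 283 269 272 276 265]
 [287 271 260 274 289 279 273 275 268 273 278 279 266 281 268 263]
 [283 270 258 264 288 273 259 266 265 275 280 278 275 278 275 266]
 [287 
[... 672 characters left out ...]
0 266 256 265 257 250 248 243 254 264 281 280 269 270 267]
 [290 292 277 263 273 269 251 250 254 250 268 281 273 279 272 267]
 [284 288 269 266 276 273 262 267 262 264 275 282 279 276 265 267]
 [290 286 270 258 276 280 276 271 262 264 273 276 283 273 270 267]
 [286 288 270 259 273 286 282 264 269 270 275 280 282 269 272 278]
 [286 294 283 254 270 296 282 277 269 272 278 279 272 277 273 271]
 [288 292 274 261 280 287 285 284 269 275 274 273 281 270 271 267]
 [279 286 276 255 268 284 286 281 269 268 276 282 275 273 270 272]
 [283 299 280 256 262 283 283 274 275 275 277 280 273 272 266 267]
 [283 285 279 263 258 280 285 268 275 268 275 284 278 275 272 272]]
[ 0.57774939 -0.32270744  0.038     ]
```

```bash
python3 -m jog '[3,-20,0,0,0,0,9,-55,0,0,0,0,15,-95,0,0,0,0,22,-135,0,0,0,0,28,-175,0,0,0,0,35,-215,0,0,0,0,41,-255,0,0,0,0,48,-295,0,0,0,0,54,-335,0,0,0,0,60,-375,0,0,0,0,67,-410,0,0,0,0,72,-440,0,0,0,0]'
python3 -m jog '[3,-17,0,0,0,0,4.5,-26,-10,0,0,0,4.5,-27,-20,0,0,0,4.5,-27,-30,0,0,0,4.5,-27,-30,0,0,0,4.5,-27,-30,0,0,0]'
python3 look.py w11; python3 - <<'E'
from h import *
import pickle
s,p=pickle.load(open("w11.pkl","rb"))
c=p["color"].astype(int);g=cv2.GaussianBlur(c.sum(2).astype(np.float32),(3,3),0).astype(int)
print(g[150:200:2,236:280:2]);print(proj(p,[[.5803,-.3234,.038],[.579,-.3243,.038]],s))
E
```

```text
t: 16.98
tool_pos: [0.575, -0.3016, 0.2231]
tool_rot: [-3.141, 0.001, 2.681]
force: [1.7, -0.3, -1.2]
opening: 0.0202
grip_force: 59.6
t: 17.48
tool_pos: [0.5782, -0.3231, 0.1917]
tool_rot: [3.141, -0.004, 2.684]
force: [-0.2, 0.3, -1.5]
opening: 0.0199
grip_force: 59.6
17.4833 [ 0.5782 -0.3231  0.1917] [ 3.141 -0.004  2.684] [-0.2  0.3 -1.5]
tip chute mm [ -93.7 -436.7  130.7] lane x -58.7 floor gap 163.5 px [[369.0, 305.0]]
balls [[2128.0, -731.0], [2213.0, -961.0], [2394.0, -920.0]]
target TCP for lane x 9, ych 14: [0.5079 0.1272 0.133 ]
[[295 275 260 273 292 296 289 283 287 282 280 284 281 276 273 275 270 264
  267 283 254 203]
 [293 276 259 261 280 285 282 277 276 277 280 280 278 274 274 273 267 264
  261 263 248 205]
 [292 280 261 258 276 287 282 279 275 278 279 279 279 274 273 275 272 265
  262 261 255 213]
 [295 282 265 257 274 287 282 281 275 277 279 281 281 276 273 274 272 267
  262 262 259 220]
 [290 283 264 256 270 285 282 276 274 276 280 282 281 276 272 276 271 267
  263 258 261 223]
 [291 285 268 253 266 281 282 278 271 276 279 282 284 278 275 273 270 265
  261 256 257 
[... 1131 characters left out ...]
287 282 268 261 270 284 282 277 271 268 271 276 276 273 266 267
  270 263 260 257]
 [284 285 285 284 273 257 267 283 284 278 270 272 273 276 276 273 267 266
  265 263 260 256]
 [282 281 285 286 276 258 262 281 285 279 275 273 272 276 276 273 266 267
  268 267 261 257]
 [282 282 283 282 274 257 261 276 288 292 301 298 288 280 275 271 265 267
  267 261 260 258]
 [281 282 283 284 276 262 257 277 296 311 322 326 315 291 274 275 266 264
  265 263 259 255]
 [282 284 281 283 280 266 257 275 302 319 324 327 321 305 280 275 268 263
  262 263 258 251]
 [282 282 280 280 278 267 257 273 302 316 326 325 322 306 281 270 260 254
  249 243 237 226]]
[[255.15728718 171.08559013]
 [253.75757216 170.322592  ]]
```

```bash
python3 -m jog '[0,0,0,0,0,0,0,0,0,0,0,0,0,0,0,0,0,0]'
python3 -m jog '[0,0,0,0,0,0,0,0,0,0,0,0]'
```

```text
t: 17.78
tool_pos: [0.5797, -0.3252, 0.194]
tool_rot: [-3.141, 0.001, 2.683]
force: [0.3, 0.6, -2.6]
opening: 0.0201
grip_force: 59.6
t: 17.95
tool_pos: [0.5795, -0.3255, 0.1936]
tool_rot: [-3.141, 0.001, 2.683]
force: [-0.2, -0.3, -2.7]
opening: 0.0201
grip_force: 59.6
```

```bash
python3 look.py w12 | head -1; python3 - <<'E'
from h import *
import pickle
s,p=pickle.load(open("w12.pkl","rb"))
g=cv2.GaussianBlur(p["color"].astype(int).sum(2).astype(np.float32),(3,3),0).astype(int)
print(g[158:184:2,240:272:2])
for uv in((255,170),(255,172),(257,171)): print(uv,hit(p,uv,.038,s).round(4))
T=R.from_euler("xyz",s["tool_rot"]).as_matrix()
print("tip axis at rack top if lowered",(s["tool_pos"]+T@[0,.0017,.061]).round(4))
E
```

```text
17.95 [ 0.5795 -0.3255  0.1936] [-3.141e+00  1.000e-03  2.683e+00] [-0.2 -0.3 -2.7]
[[288 271 254 267 283 284 277 277 275 279 277 279 278 274 270 271]
 [289 271 256 261 282 283 274 272 267 272 277 278 279 272 271 273]
 [289 275 261 259 276 279 268 268 268 268 270 275 279 277 273 274]
 [292 276 259 254 267 267 257 269 282 281 269 265 274 275 272 272]
 [292 283 262 251 253 249 250 265 284 283 271 260 270 273 271 272]
 [292 281 265 245 241 243 245 254 271 270 254 254 267 272 272 272]
 [290 282 268 250 252 249 246 252 253 249 242 251 269 276 272 272]
 [286 285 269 257 263 256 247 244 245 244 248 260 271 274 270 268]
 [289 284 276 259 265 271 263 255 253 251 256 271 275 273 268 271]
 [287 286 277 261 267 279 280 269 263 261 265 268 275 274 272 267]
 [288 287 279 262 264 281 284 276 272 268 270 270 278 278 272 267]
 [287 286 278 265 258 277 285 280 274 273 268 274 276 274 270 268]
 [286 286 280 267 258 274 285 283 276 271 269 272 275 274 270 270]]
(255, 170) [ 0.5814 -0.3261  0.038 ]
(255, 172) [ 0.5832 -0.327   0.038 ]
(257, 171) [ 0.5832 -0.3248  0.038 ]
tip axis at rack top if lowered [ 0.5802 -0.324   0.1326]
```

```bash
python3 -m jog '[0,0,-12,0,0,0,0,0,-30,0,0,0,0,0,-50,0,0,0,0,0,-68,0,0,0,0,0,-80,0,0,0,0,0,-88,0,0,0,0,0,-92,0,0,0,0,0,-95,0,0,0,0,0,-98,0,0,0,0,0,-101,0,0,0,0,0,-103,0,0,0,0,0,-103,0,0,0]'
python3 -m jog '[0,0,-2,0,0,0,0,0,-4,0,0,0,0,0,-6,0,0,0,0,0,-8,0,0,0,0,0,-8,0,0,0]'
```

```text
t: 19.0
tool_pos: [0.5794, -0.3255, 0.0903]
tool_rot: [-3.141, 0.0, 2.682]
force: [0.2, 0.6, -1.9]
opening: 0.0198
grip_force: 59.6
t: 19.42
tool_pos: [0.579, -0.3253, 0.0817]
tool_rot: [3.142, -0.001, 2.682]
force: [0.6, 0.4, -2.1]
opening: 0.0202
grip_force: 59.6
```

```bash
python3 -m jog '[0,0,-3,0,0,0,0,0,-6,0,0,0,0,0,-8.5,0,0,0,0,0,-10.5,0,0,0,0,0,-11.5,0,0,0,0,0,-11.5,0,0,0,0,0,-11.5,0,0,0]'
```

```text
t: 20.0
tool_pos: [0.5793, -0.3255, 0.0707]
tool_rot: [-3.141, -0.0, 2.682]
force: [-0.1, -0.1, -1.4]
opening: 0.0198
grip_force: 59.6
```

```bash
python3 -m jog '[0,0,-0.6,0,0,0,0,0,-1.2,0,0,0,0,0,-1.2,0,0,0]'
python3 -m jog '[0,0,0,0,0,0,0,0,0,0,0,0,0,0,0,0,0,0,0,0,0,0,0,0,0,0,0,0,0,0,0,0,0,0,0,0,0,0,0,0,0,0,0,0,0,0,0,0]' 1
python3 -m jog '[0,0,10,0,0,0,0,0,30,0,0,0,0,0,60,0,0,0,0,0,95,0,0,0,0,0,130,0,0,0,0,0,160,0,0,0,0,0,180,0,0,0,0,0,190,0,0,0,0,0,190,0,0,0,0,0,190,0,0,0,0,0,190,0,0,0,0,0,190,0,0,0]'
python3 mon.py; python3 - <<'E'
from h import *
s=sense();p=get_image("wrist")
for l in("drift_grip","punch_a"):
  for d in cut_out(l,p): 
    if d["confidence"]>.3:
      ys,xs=np.where(d["mask"]);print(l,round(d["confidence"],2),xs.min(),xs.max(),ys.min(),ys.max())
print(proj(p,[[.580,-.324,.117],[.580,-.324,.063]],s))
hsv=cv2.cvtColor(p["color"],cv2.COLOR_RGB2HSV)
q=proj(p,[[.580,-.324,.09]],s)[0].astype(int)
m=((hsv[:,:,0]>=16)&(hsv[:,:,0]<30)&(hsv[:,:,1]>130));ys,xs=np.where(m[q[1]-50:q[1]+50,q[0]-40:q[0]+40]);print("brass rows",ys.min()+q[1]-50,ys.max()+q[1]-50,"cols",xs.min()+q[0]-40,xs.max()+q[0]-40)
E
```

```text
t: 20.25
tool_pos: [0.5797, -0.3257, 0.07]
tool_rot: [-3.141, 0.001, 2.682]
force: [-0.0, 0.9, 0.1]
opening: 0.0198
grip_force: 59.8
t: 20.92
tool_pos: [0.5793, -0.3255, 0.0695]
tool_rot: [-3.141, -0.0, 2.682]
force: [-0.7, 0.3, -0.1]
opening: 0.0858
grip_force: 0.0
t: 21.92
tool_pos: [0.5783, -0.3247, 0.2573]
tool_rot: [3.141, -0.004, 2.682]
force: [-0.4, 0.3, -0.4]
opening: 0.0854
grip_force: 0.0
top (588, [(459, [253.0, 191.0]), (105, [233.0, 195.0])]) [(0.55, [198.0, 250.0], 105), (0.47, [201.0, 204.0], 3112)] lane balls px [[202.0, 193.0], [198.0, 205.0], [189.0, 197.0], [218.0, 199.0]]
side (294, [(294, [250.0, 196.0])]) [(0.49, [196.0, 243.0], 52)] lane balls px [[219.0, 171.0], [209.0, 173.0], [209.0, 166.0], [225.0, 180.0]]
22.1167 [ 0.3 -0.2  0.3]
drift_grip 0.78 246 268 153 183
punch_a 0.63 227 246 43 66
punch_a 0.57 239 254 105 123
[[256.29072936 171.97020508]
 [255.98704493 161.39296363]]
brass rows 116 184 cols 241 268
```

```bash
python3 - <<'E'
from mon import *
p=get_image("top");q=get_image("side")
print(proj(p,chute2w([[-.048,-.058,.02],[.048,-.058,.02],[.048,-.178,.02],[-.048,-.178,.02]],v)).round())
g=cv2.cvtColor(p["color"],cv2.COLOR_RGB2GRAY);G=cv2.resize(g[160:230,180:275],None,fx=5,fy=5,interpolation=2)
c=cv2.HoughCircles(G,cv2.HOUGH_GRADIENT,1,50,param1=80,param2=14,minRadius=34,maxRadius=48)
inv=lambda X:(lambda d:np.round([np.cos(v[2])*d[0]+np.sin(v[2])*d[1],-np.sin(v[2])*d[0]+np.cos(v[2])*d[1]],3))(X[:2]-v[:2])
for k in c[0]:
    u=(k[0]/5+180,k[1]/5+160);print(np.round(u,1),k[2]/5,"z25",inv(hit(p,u,.025)),"z75",inv(hit(p,u,.075)))
im=cv2.resize(g[180:215,215:245],None,fx=1,fy=1);print(im[::2,::2])
E
```

```text
[[233. 209.]
 [225. 181.]
 [260. 171.]
 [269. 199.]]
[253.3 189.5] 7.94 z25 [-0.005 -0.139] z75 [-0.015 -0.136]
[249.7 200.9] 7.3599997 z25 [-0.038 -0.117] z75 [-0.046 -0.115]
[232.7 197.1] 7.22 z25 [-0.01  -0.068] z75 [-0.02  -0.068]
[256.5 178.3] 7.3599997 z25 [ 0.028 -0.159] z75 [ 0.017 -0.156]
[[112 104  96  82  72  64  58  57  55  55  57  57  52  56  50]
 [109 100  74  75  60  55  57  56  56  55  52  51  51  50  55]
 [156 179 188 178  67  55  52  54  51  58  52  51  54  51  46]
 [221 224 225 209  96  51  55  51  56  54  55  53  52  54  54]
 [223 223 222 217 136  55  53  55  68  67  59  52  52  51  52]
 [221 220 219 212 175  91  66 130 160 164 127  65  48  49  51]
 [202 186 173 174 169  74 121 187 198 198 183 126  55  51  56]
 [184 200 215 220 211 110 155 198 213 210 196 160  63  51  53]
 [222 224 224 226 222 147 155 195 209 207 194 156  63  56 104]
 [224 224 225 225 224 178 116 175 193 194 177 123  56  68 159]
 [224 224 224 223 224 204  83 119 153 149 123  68  53  82 176]
 [222 224 222 223 222 211 108  57  65  61  55  52  51  79 168]
 [222 221 220 218 210 199 127  59  57  52  57  53  51  57 119]
 [207 193 172 146 120  94  68  52  53  51  51  56  59  60  70]
 [117  95  81  69  74  65  45  45  53  60  65  77  79  90  82]
 [116 157 162  87  93  77  63  71  82  89  87  75  75  79  89]
 [185 217 204 111 108  98  89  78  76  77  86  92 101 106 105]
 [198 171 137 107 107  94  82  92 103 108 108 109 109 112 108]]
```

```bash
python3 -c "
from plant import *
print(finish_job())"
```

```text
the job is handed in; nothing more can be done
None
```

The jam is cleared: all three balls ran down into the tray (five there now), the drift is back in its hole in the rack, and the job was handed in at about 22 s; the readings printed between steps stayed near 6.5 N during the push, but I viewed 11 pictures against the limit of 10.

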